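# Tighten the book press: by hand, then with the spanner

### The job

Tighten the big brass nut of the book press clockwise: first turn it by hand until its black stripe is at the white mark, then let go and turn it on with the open-ended spanner alone until the stripe points at the red mark. Then take the spanner off and gently lay it back on both supports of its wooden rest, with the middle of its handle over the middle of the rest; leave everything else on the table where it is.

Things in the scene. Friction and masses are not known exactly. Their poses are not given: they have to be found in the camera images.
- press: Wooden book press, fixed: boards 360 mm long (its y axis), bottom one 200 x 20 mm, three books, top one 180 x 20 mm (its top 100 mm above the table). Origin: centre of its underside; x across the boards (away from the robot at yaw 0), z up. At y = +140 mm a small steel nut, already tight, not part of the job (125 mm high); at y = -140 mm the big brass nut.
- nut_centre (a point): Centre of the big brass nut on its vertical turning axis, 136 mm above the table; axes are the press's and do not turn. Hexagon 40 mm across flats, 46 across corners, 28 mm high (from 122 to 150 mm), with a 20 mm round stud end 10 mm high on top; below it a 28 mm thick neck down to a dial 78 mm across, top 103 mm above the table. It does not rise or sink.
- white_mark (a point): White painted bar on the dial under the nut, 31 mm from the nut's axis, at +0.4 rad from the press's x axis (counter-clockwise from above).
- red_mark (a point): Red painted bar on the dial under the nut, 31 mm from the nut's axis, at -0.4 rad from the press's x axis.
- nut (a joint): Turn of the big nut, rad, growing clockwise seen from above (tightening), range 0 to 2.6. The black stripe on its top points from the axis to one corner, at angle 1.6 - joint from the press's x axis: at the white mark at 1.2, at the red one at 2.0. Corners lie every 60 degrees from the stripe, normals of the flats half-way between. It stays where left (friction 0.4 Nm).
- wrench_grip (a point): Place to grasp the loose open-ended spanner (0.3 kg, flat, 14 mm thick): centre of its red handle near the balance point, half-way up. Handle 18 mm wide, straight from 95 mm behind this point (a 28 mm round end there) to 65 mm ahead. x points along the handle towards the jaw, z up.
- wrench_jaw (a point): Centre of the open jaw, 120 mm ahead of wrench_grip along x: where the nut's axis lies when the spanner is on. Faces 43 mm apart, parallel to x; mouth towards +x, flared, tips 27 mm ahead; throat 26 mm behind; head 70 mm wide. It goes on from the side, the handle's line through two opposite corners of the nut. About 0.15 rad of free play each way.
- rest: Wooden tool rest, fixed: base 160 x 70 x 8 mm, two supports with flat tops 36 mm above the table, 14 mm thick, 70 mm wide, 60 mm either side of the middle along its x. Origin: centre of its underside. The spanner starts lying across both, along the rest's x within 0.1 rad, wrench_grip within 10 mm of the middle.
- rest_top (a point): Point midway between the tops of the two supports of the rest, 36 mm above the table; axes are those of the rest.
- mug: Loose white mug, 80 mm across, 90 mm high, handle at its +y side; leave alone. Origin: centre of its underside.
- tape: Loose roll of brown tape, 90 mm across, 48 mm high; leave alone. Origin: centre of its underside.
- spare_nut: Loose small steel hex nut, 24 mm across flats, 14 mm high; leave alone. Origin: centre of its underside.
- label_box: Loose small cardboard box 90 x 60 x 50 mm; leave alone. Origin: centre of its underside.
- marker: Loose black marker pen, 14 mm thick, 134 mm long, lying along its x; leave alone. Origin: middle of its underside.

How it is judged:
By the outcome, as a careful person would: the job done as asked, in the order asked, and still so for the second after the job is handed in, with the robot touching nothing.
It also fails if it takes over 64 s, if anything falls off the work surface, if the arm or the gripper's body presses on something with over 40 N, if the wrist force passes 120 N, or if a joint passes its speed limit or range.

### The arm

A 6-joint arm with a two-finger parallel gripper is mounted at the origin on the work surface. World frame = base frame: x ahead of the robot, y to its left, z up, the work surface at z = 0. Lengths are in mm, angles in rad, forces in N, time in s.
With the tool pointing down it reaches from about 350 to 1000 mm from the base axis. Payload 7.1 kg.
Tool frame: the origin (TCP) lies midway between the tips of the shut fingers; the grasp point (between the pads) lies 19 mm behind it; z points along the fingers, y is the line along which they close (so a half turn about z gives the same grasp; the last joint's range is limited). The gripper opens to 85 mm and grips with 20 to 120 N. Pads are 22 mm wide; open, the fingers measure 114 mm over their backs; the gripper's body (76 mm by 85 mm) begins 54 mm behind the grasp point. The pads swing forward as they close: fully open they stand 13 mm farther back than shut.
Start: joints at [-1.181, 0.423, 1.63, -0, 1.089, -0.019], TCP at [248.458, -573.475, 231.319] pointing down, gripper open.
Joint ranges: [-3, 3], [-0.9, 2.11], [0.09, 2.58], [-1.31, 4.45], [0.11, 2.69], [-2.54, 2.54]. Speed limits (rad/s): [2.39, 2.39, 3.01, 3.14, 3.14, 3.14].

### API

Orientations are given as a 3x3 rotation matrix whose columns are the frame's x, y, z axes.
In Python, from cell import observe, optics, job gives the robot as it stands. The module is installed in compiled form; this text tells all that it offers.
- The arm moves only by the shell command python3 -m handwheel 'ROWS' [FORCE]. ROWS is JSON, a list of rows, each an object with "translation": the shift along the tool's x, y, z in units of 40 mm (1.0 is 40 mm), a list of three; "angular": the turn, a rotation vector about the tool's x, y, z in units of 5 degrees (1.0 is 5 degrees), a list of three; "hand": the finger opening in mm, from 0 to 85.4. In form: [{"translation": [x, y, z], "angular": [rx, ry, rz], "hand": hand}, ...]. A call has 1 to 12 rows; each row is the pose to reach, as a shift and turn from the pose commanded when the call began, along the tool's axes at that moment; what a row does not reach only later rows make up. A row lasts 1/10 s, in which the tool goes at most 50 mm and 8.59 degrees, less where a joint would pass 70% of its speed; a pose out of reach is approached as far as the arm can. A call with a gripper value outside its range is refused whole. The fingers move at their own pace and stop on an object; FORCE is the grip in N (left out, the last holds). Time passes only in rows, so rows that repeat a pose let the fingers close. It gives the time, the measured TCP pose, the force, the opening and the grip force at its end, in the units of the state.
- observe(): the state, without advancing time (a new reading comes with each control period).
- optics.grab_frame(name): name is "scene" or "top" or "wrist"; returns a dict with "img" (420x560x3 uint8, red, green, blue), "vertical_fov" (degrees; the focal length in pixels is half the picture's height over the tangent of half this angle, whatever the lens; pixels are square), "cx", "cy" (the principal point, pixels), "position" and "rotation" of the camera in the world. Camera axes: x right, y down, z forward; pixel columns grow to the right and rows downward; lengths in mm; the calibration is good to about 2 mm. A picture is of the moment at which its call begins. There is no depth.
- job.job_done(): hands the job in; it is judged then, once.
Trained networks look in the newest picture that a camera, given by its name, has taken for a name from the list of things; names that differ only in an ending like _2 or _b are one class to them, and where a whole thing is asked for, a point or a joint stands for the part that bears it (a point fixed in the world has none). Each returns a list of dicts, best first, with "score" (0 to 1); they miss things now and then, are a little off and sometimes report something else, mostly with a low value. They report only what shows in the picture. A call takes as long as a camera call.
- optics.outline_of(label, camera): "mask" (420x560 bool, what is visible of it).
- optics.place_of(label, camera): "xyz" ([x, y, z] in mm, in the coordinates of the camera as it stood for that picture, good to about 4 mm: a listed point, or the origin of a listed thing).
The state is a dict: "time_s": time; "q": joint angles; "joint_velocities": joint speeds; "joint_torque": joint torques, N m; "eef_pos": TCP position; "eef_rot": TCP orientation; "contact_force": force on the tool from outside, world axes, zero at the start; "moment": the same for the moment, N m; "width": opening from 0.0 (shut) to 1.0 (fully open); "grip_force": force on a finger pad.
Only numpy, scipy, OpenCV 4.12 (cv2) and the standard library are available. Lean on these libraries where they do the work, as an engineer would, in place of code of your own. Each camera call takes 0.05 s, during which the arm holds its last target. There are 200 camera calls.

## Working session

There is one attempt and no reset: what is moved stays moved. The work goes in short steps, Python scripts to look and compute and a shell command to move; the robot and the scene stay as the last step left them, time stands still between calls to the robot, and variables do not carry over. Pictures are saved under pics/ and viewed, at most 10 in all, crops included, and the job is handed in when it is done.

```bash
mkdir -p pics; cat > h.py <<'E'
import numpy as np, cv2
from cell import observe, optics, job
def world(label,cam,f):
    r=optics.place_of(label,cam)
    return [(round(d['score'],2),(np.array(f['rotation'])@np.array(d['xyz'])+np.array(f['position'])).round(1)) for d in r[:2]]
def ray(f,u,v,z):
    h=f['img'].shape[0]; fl=h/2/np.tan(np.radians(f['vertical_fov'])/2)
    d=np.array(f['rotation'])@np.array([(u-f['cx'])/fl,(v-f['cy'])/fl,1]); p=np.array(f['position'])
    return p+d*(z-p[2])/d[2]
def proj(f,p):
    h=f['img'].shape[0]; fl=h/2/np.tan(np.radians(f['vertical_fov'])/2)
    c=np.array(f['rotation']).T@(np.array(p)-np.array(f['position'])); return c[:2]/c[2]*fl+[f['cx'],f['cy']]
def save(f,n,crop=None,s=1):
    i=f['img'][:,:,::-1]
    if crop: i=i[crop[1]:crop[3],crop[0]:crop[2]]
    cv2.imwrite('pics/'+n+'.png',cv2.resize(i,None,fx=s,fy=s,interpolation=cv2.INTER_CUBIC))
E
python3 - <<'E'
from h import *
for c in ['top','scene']:
    f=optics.grab_frame(c); save(f,c+'0')
    print(c,np.array(f['position']).round(0),np.array(f['rotation']).round(2).tolist(),f['vertical_fov'])
    for l in ['press','nut_centre','white_mark','red_mark','wrench_grip','wrench_jaw','rest','rest_top','mug','tape','spare_nut','label_box','marker']:
        print(l,world(l,c,f))
s=observe();print(s['eef_pos'],np.array(s['eef_rot']).round(3).tolist(),s['contact_force'],s['time_s'])
E
```

```text
top [ 351.   43. 1553.] [[0.03, -0.99, 0.15], [-1.0, -0.03, -0.02], [0.02, -0.15, -0.99]] 42.85570640506531
press [(0.57, array([597.8, 153.9,   2.4]))]
nut_centre [(0.8, array([573.5,  14.7, 137.2]))]
white_mark [(0.75, array([601.6,  23.6, 102.6])), (0.34, array([599.3,  -1.2, 105.9]))]
red_mark [(0.92, array([ 5.994e+02, -5.000e-01,  1.061e+02])), (0.29, array([378.6, 229.5,  -1.7]))]
wrench_grip [(0.91, array([ 478.5, -321.9,   41.3]))]
wrench_jaw [(0.65, array([ 597.1, -340.3,   42.8])), (0.55, array([570.6,  14. , 139.6]))]
rest [(0.75, array([ 473.4, -322. ,   -0.5]))]
rest_top [(0.91, array([ 472.5, -314.8,   34.8]))]
mug [(0.68, array([379.6, 232.2,   2.9]))]
tape [(0.93, array([ 781.3, -190.4,   -1.6])), (0.23, array([402.9, -81.5,  -3.2]))]
spare_nut [(0.63, array([ 669.8, -392.1,    1.9])), (0.52, array([400.7, -81.7,  -1.6]))]
label_box [(0.65, array([ 670.9, -395.5,   -2.7]))]
marker [(0.44, array([524. , 458.8,   2.6]))]
scene [1159.  485. 1107.] [[-0.59, 0.64, -0.48], [0.8, 0.47, -0.36], [-0.0, -0.6, -0.8]] 43.53566676260877
press [(0.76, array([599.8, 144.1,  -1. ])), (0.29, array([603.9,  17.8, 102.7]))]
nut_centre [(0.86, array([574.3,  12.1, 134.2]))]
white_mark [(0.59, array([602.6,  16. , 102.2])), (0.57, array([ 485.1, -324.6,   40. ]))]
red_mark [(0.79, array([597.8,  -4.3, 104.4]))]
wrench_grip [(0.68, array([ 485.2, -320.2,   37.5]))]
wrench_jaw [(0.64, array([ 598.7, -345.1,   43. ]))]
rest [(0.85, array([ 479. , -321.8,   -1.5]))]
rest_top [(0.79, array([ 470.9, -319.1,   39.7]))]
mug [(0.71, array([379.6, 226.4,  -2.9]))]
tape [(0.87, array([ 778.8, -193. ,    1. ]))]
spare_nut [(0.63, array([403. , -82.9,   3.6]))]
label_box [(0.83, array([ 674.4, -402.4,    3.5]))]
marker [(0.54, array([520.4, 450.9,  -1.7]))]
[ 248.42959642 -573.47300606  231.3052601 ] [[0.918, 0.398, -0.0], [0.398, -0.918, 0.0], [-0.0, -0.0, -1.0]] [0.29449742 0.7913282  0.26641081] 1.4
```

View pics/top0.png

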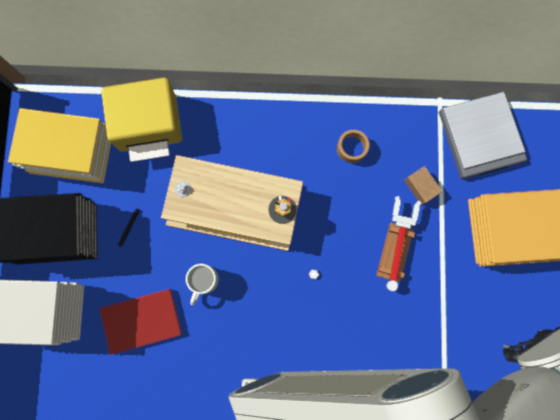

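View pics/scene0.png

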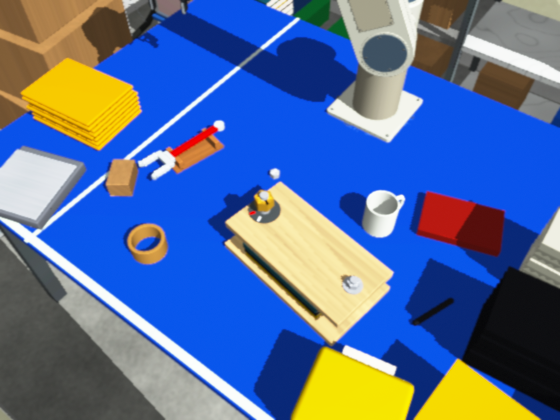

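The top view shows the spanner on its rest at about (400,250), mouth up. The press has the brass nut at its right end, (283,206), and the small steel nut at (182,188). The spare nut is at (314,274). The scene view agrees. Next I move above the nut.

```bash
cat >> h.py <<'E'
def go(p,yawx,s=None):
    """print tool-frame shift (units 40mm) and turn (units 5deg) to bring TCP to p, tool down, tool x at yawx"""
    from scipy.spatial.transform import Rotation as R
    s=s or observe(); M=np.array(s['eef_rot']); c,n=np.cos(yawx),np.sin(yawx)
    T=np.array([[c,n,0],[n,-c,0],[0,0,-1]])
    print('T',(M.T@(np.array(p)-np.array(s['eef_pos']))/40).round(3).tolist(),'A',(R.from_matrix(M.T@T).as_rotvec(degrees=True)/5).round(3).tolist())
def st():
    s=observe(); M=np.array(s['eef_rot']); print('t',round(s['time_s'],2),'pos',np.array(s['eef_pos']).round(1),'yaw',np.arctan2(M[1,0],M[0,0]).round(3),'tilt',M[2,:2].round(3),'F',np.array(s['contact_force']).round(1),'w',round(s['width']*85.4,1),'g',s['grip_force'],'q6',round(s['q'][5],2))
E
python3 -m handwheel '[{"translation":[13.3,-10.2,-1.7],"angular":[0,0,-23.6],"hand":70},{"translation":[13.3,-10.2,-1.7],"angular":[0,0,-23.6],"hand":70},{"translation":[13.3,-10.2,-1.7],"angular":[0,0,-23.6],"hand":70},{"translation":[13.3,-10.2,-1.7],"angular":[0,0,-23.6],"hand":70},{"translation":[13.3,-10.2,-1.7],"angular":[0,0,-23.6],"hand":70},{"translation":[13.3,-10.2,-1.7],"angular":[0,0,-23.6],"hand":70},{"translation":[13.3,-10.2,-1.7],"angular":[0,0,-23.6],"hand":70},{"translation":[13.3,-10.2,-1.7],"angular":[0,0,-23.6],"hand":70},{"translation":[13.3,-10.2,-1.7],"angular":[0,0,-23.6],"hand":70},{"translation":[13.3,-10.2,-1.7],"angular":[0,0,-23.6],"hand":70},{"translation":[13.3,-10.2,-1.7],"angular":[0,0,-23.6],"hand":70},{"translation":[13.3,-10.2,-1.7],"angular":[0,0,-23.6],"hand":70}]'
python3 - <<'E'
from h import *
st(); go([574,13,300],0.9+1.571)
f=optics.grab_frame('wrist'); save(f,'w0'); print(f['position'],np.array(f['rotation']).round(2).tolist())
E
```

```text
time_s: 2.6
eef_pos: [539.4, -49.8, 292.4]
eef_rot: [[-0.601, 0.799, 0.001], [0.799, 0.601, -0.0], [-0.001, 0.0, -1.0]]
contact_force: [0.4, -0.9, -0.4]
width: 0.82
grip_force: 0.0
t 2.6 pos [539.4 -49.8 292.4] yaw 2.215 tilt [-0.001  0.   ] F [ 0.4 -0.9 -0.4] w 70.0 g 0.0 q6 -0.76
T [0.737, 1.635, -0.19] A [0.004, 0.007, -2.931]
[493.51605084  10.14014111 434.65467858] [[0.8, 0.57, 0.18], [0.6, -0.76, -0.24], [0.0, 0.3, -0.95]]
```

```bash

python3 -m handwheel '[{"translation":[0.72,1.6,-0.2],"angular":[0,0,-2.9],"hand":70},{"translation":[0.72,1.6,-0.2],"angular":[0,0,-2.9],"hand":70},{"translation":[0.72,1.6,-0.2],"angular":[0,0,-2.9],"hand":70},{"translation":[0.72,1.6,-0.2],"angular":[0,0,-2.9],"hand":70}]' >/dev/null
python3 - <<'E'
from h import *
st()
f=optics.grab_frame('wrist'); save(f,'w1',(140,100,540,400),2)
for l in ['nut_centre','white_mark','red_mark','press']: print(l,world(l,'wrist',f),[proj(f,w[1]).round() for w in world(l,'wrist',f)[:1]])
E
```

```text
t 3.05 pos [572.6   9.4 299.6] yaw 2.461 tilt [ 0.    -0.001] F [ 0.2  0.8 -0.2] w 70.2 g 0.0 q6 -0.89
nut_centre [(0.97, array([572.8,   7.3, 137.7])), (0.36, array([404.7, -87.9,   2.2]))] [array([276., 193.])]
white_mark [(0.67, array([598.9,  12.6, 103.8]))] [array([296., 201.])]
red_mark [(0.73, array([ 471.1, -322. ,   35.6])), (0.65, array([599.4,  -4.5, 105.7]))] [array([ 39., 267.])]
press [(0.81, array([599. , 148.3,  -1.2])), (0.27, array([573.2,  10.6, 134.7]))] [array([375., 115.])]
```

View pics/w1.png

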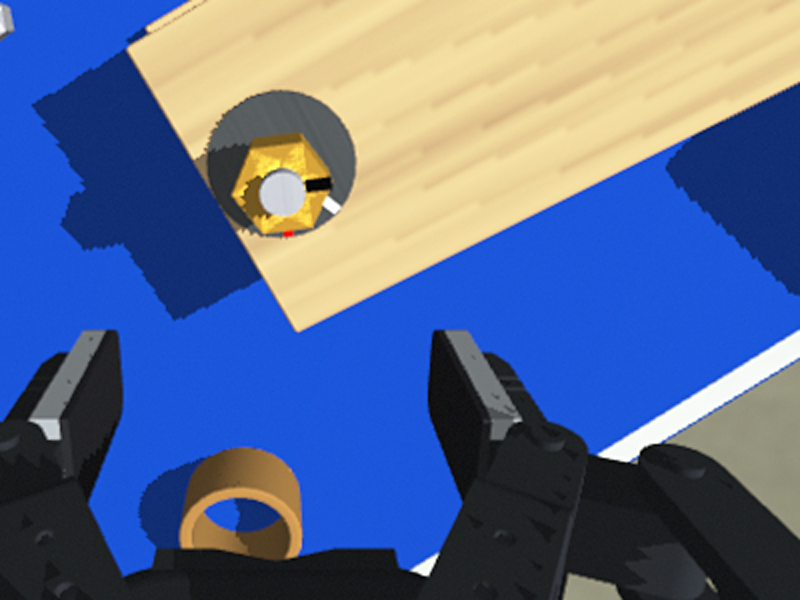

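The picture shows the nut at crop (282,190), with the black stripe around (318,184), the white mark at (331,205) and the red mark at (288,234). I'll turn these into angles.

```bash
python3 - <<'E'
from h import *
f=optics.grab_frame('wrist')
P=lambda u,v,z: ray(f,u/2+140,v/2+100,z)
c=P(283,193,160); print('stud',c.round(1))
im=f['img'].astype(int)
# dial centre & stripe
for n,(u,v,z) in dict(stripe=(319,184.5,150),white=(332,205,103),red=(288,233.5,103),dialtop=(281,163,103)).items():
    p=P(u,v,z); d=p-c; print(n,p.round(1),np.hypot(*d[:2]).round(1),np.arctan2(d[1],d[0]).round(3))
for a,b in [((130,48),(298,331)),((298,331),(660,158))]:
    d=P(*b,100)-P(*a,100); print(np.arctan2(d[1],d[0]).round(3), P(*b,100).round(1))
# hex corners on nut top in pixels, top edges
for u,v in [(301,134),(259,138),(233,192)]: 
    d=P(u,v,150)-c; print(np.hypot(*d[:2]).round(1),np.arctan2(d[1],d[0]).round(3))
E
```

```text
stud [573.9  12.1 160. ]
stripe [583.2  25.6 150. ] 16.4 0.971
white [607.6  19.3 103. ] 34.4 0.211
red [605.3  -8.8 103. ] 37.7 -0.586
dialtop [572.9  12.5 103. ] 1.1 2.762
-0.178 [655.2 -41.3 100. ]
1.378 [696.  167.8 100. ]
25.5 2.144
24.9 2.901
22.6 -2.155
```

```bash
python3 - <<'E'
from h import *
go([574,12,114],0.446+1.571)
E
```

```text
T [0.025, 0.075, 4.648] A [0.001, 0.001, 5.089]
```

```bash

python3 -m handwheel '[{"translation":[0.02,0.07,2.3],"angular":[0,0,5.1],"hand":70},{"translation":[0.02,0.07,2.3],"angular":[0,0,5.1],"hand":70},{"translation":[0.02,0.07,2.3],"angular":[0,0,5.1],"hand":70},{"translation":[0.02,0.07,3.4],"angular":[0,0,5.1],"hand":70},{"translation":[0.02,0.07,4.2],"angular":[0,0,5.1],"hand":70},{"translation":[0.02,0.07,4.65],"angular":[0,0,5.1],"hand":70},{"translation":[0.02,0.07,4.65],"angular":[0,0,5.1],"hand":70},{"translation":[0.02,0.07,4.65],"angular":[0,0,5.1],"hand":70}]' 60 >/dev/null
python3 - <<'E'
from h import *
st()
E
python3 -m handwheel '[{"translation":[0,0,0],"angular":[0,0,0],"hand":25},{"translation":[0,0,0],"angular":[0,0,0],"hand":25},{"translation":[0,0,0],"angular":[0,0,0],"hand":25},{"translation":[0,0,0],"angular":[0,0,0],"hand":25},{"translation":[0,0,0],"angular":[0,0,0],"hand":25},{"translation":[0,0,0],"angular":[0,0,0],"hand":25},{"translation":[0,0,0],"angular":[0,0,0],"hand":25}]' 60 >/dev/null
python3 - <<'E'
from h import *
st()
E
```

```text
t 4.35 pos [574.3  12.  114.1] yaw 2.017 tilt [ 0. -0.] F [-0.1 -1.   0.4] w 70.3 g 0.0 q6 -0.45
t 5.05 pos [574.1  11.6 115.6] yaw 2.018 tilt [-0.001  0.   ] F [-3.3 -2.1  8.7] w 39.6 g 59.66532038524747 q6 -0.45
```

```bash

python3 -m handwheel '[{"translation":[0,0,0],"angular":[0,0,1],"hand":25},{"translation":[0,0,0],"angular":[0,0,2],"hand":25},{"translation":[0,0,0],"angular":[0,0,3],"hand":25},{"translation":[0,0,0],"angular":[0,0,4],"hand":25},{"translation":[0,0,0],"angular":[0,0,5],"hand":25},{"translation":[0,0,0],"angular":[0,0,6],"hand":25},{"translation":[0,0,0],"angular":[0,0,7],"hand":25},{"translation":[0,0,0],"angular":[0,0,8],"hand":25},{"translation":[0,0,0],"angular":[0,0,8.65],"hand":25},{"translation":[0,0,0],"angular":[0,0,8.65],"hand":25},{"translation":[0,0,0],"angular":[0,0,8.65],"hand":25}]' 60 >/dev/null
python3 - <<'E'
from h import *
st()
E
python3 -m handwheel '[{"translation":[0,0,0],"angular":[0,0,0],"hand":70},{"translation":[0,0,0],"angular":[0,0,0],"hand":70},{"translation":[0,0,0],"angular":[0,0,0],"hand":70},{"translation":[0,0,-2],"angular":[0,0,0],"hand":70},{"translation":[0,0,-3],"angular":[0,0,0],"hand":70},{"translation":[0,0,-4],"angular":[0,0,0],"hand":70},{"translation":[0,0,-4.5],"angular":[0,0,0],"hand":70},{"translation":[0,0,-4.5],"angular":[0,0,0],"hand":70}]' >/dev/null
python3 - <<'E'
from h import *
st()
f=optics.grab_frame('wrist'); save(f,'w2',(180,120,380,270),4)
E
```

```text
t 6.15 pos [573.4  11.6 115.6] yaw 1.261 tilt [-0.001 -0.001] F [-6.6 -2.5 11.5] w 39.8 g 58.235154314897954 q6 0.31
t 6.95 pos [576.9  12.2 299.4] yaw 1.262 tilt [0.003 0.009] F [-0.6 -0.4 -0.6] w 70.1 g 0.0 q6 0.31
```

View pics/w2.png

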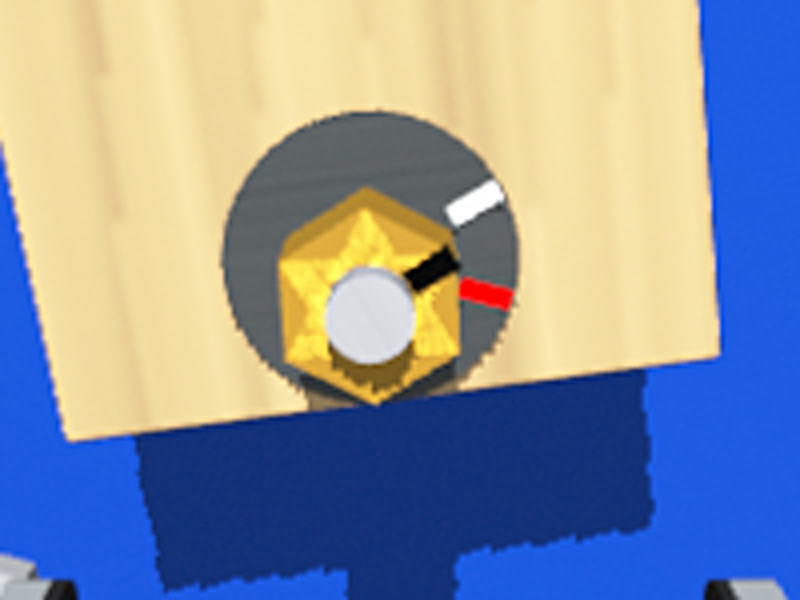

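The black stripe, (410,280)–(457,254) in the crop, runs nearly parallel to the white bar, (450,215)–(500,188). I'll check the angle numerically and plan the move to the spanner.

```bash
python3 - <<'E'
from h import *
f=optics.grab_frame('wrist')
P=lambda u,v,z: ray(f,u/4+180,v/4+120,z)
c=P(370,316,160);c2=P(369,258,103);print(c.round(1),'dial',c2.round(1))
for n,(u,v,z,o) in dict(s=(457,255,150,c),s2=(409,280,150,c),w=(475,203,103,c2),r=(486,293,103,c2)).items():
    d=P(u,v,z)-o; print(n,np.hypot(*d[:2]).round(1),np.arctan2(d[1],d[0]).round(3))
for a,b,z in [((409,280),(457,255),150),((447,218),(502,188),103),((459,290),(513,299),103)]:
    d=P(*b,z)-P(*a,z);print(np.arctan2(d[1],d[0]).round(3))
go([510,-321,240],-0.185)
E
```

```text
[572.3  12.8 160. ] dial [571.6  13.1 103. ]
s 22.3 0.221
s2 10.3 0.267
w 30.6 0.177
r 31.8 -0.606
0.183
0.199
-0.479
T [-8.423, 0.998, 1.357] A [0.01, -0.016, 16.582]
```

```bash

python3 -m handwheel '[{"translation":[-8.64,0.31,1.3],"angular":[0,0,16.6],"hand":60},{"translation":[-8.64,0.31,1.3],"angular":[0,0,16.6],"hand":60},{"translation":[-8.64,0.31,1.3],"angular":[0,0,16.6],"hand":60},{"translation":[-8.64,0.31,1.3],"angular":[0,0,16.6],"hand":60},{"translation":[-8.64,0.31,1.3],"angular":[0,0,16.6],"hand":60},{"translation":[-8.64,0.31,1.3],"angular":[0,0,16.6],"hand":60},{"translation":[-8.64,0.31,1.3],"angular":[0,0,16.6],"hand":60},{"translation":[-8.64,0.31,1.3],"angular":[0,0,16.6],"hand":60},{"translation":[-8.64,0.31,1.3],"angular":[0,0,16.6],"hand":60},{"translation":[-8.64,0.31,1.3],"angular":[0,0,16.6],"hand":60},{"translation":[-8.64,0.31,1.3],"angular":[0,0,16.6],"hand":60},{"translation":[-8.64,0.31,1.3],"angular":[0,0,16.6],"hand":60}]' >/dev/null
python3 - <<'E'
from h import *
st()
f=optics.grab_frame('wrist'); save(f,'w3',None,1.4)
for l in ['wrench_grip','wrench_jaw','rest','rest_top']: print(l,[(s,w,proj(f,w).round()) for s,w in world(l,'wrist',f)])
import pickle; pickle.dump(f,open('w3.pkl','wb'))
E
```

```text
t 8.25 pos [ 480.2 -320.4  240.4] yaw -0.184 tilt [-0.002 -0.001] F [0.  0.  0.3] w 60.0 g 0.0 q6 1.15
wrench_grip [(0.55, array([ 480.3, -325.5,   44.6]), array([281., 183.]))]
wrench_jaw []
rest [(0.76, array([ 4.719e+02, -3.191e+02,  4.000e-01]), array([277., 182.]))]
rest_top [(0.64, array([ 466.9, -317.8,   35.3]), array([277., 194.])), (0.38, array([405.6, -90.8,   2.2]), array([109., 266.]))]
```

View pics/w3.png

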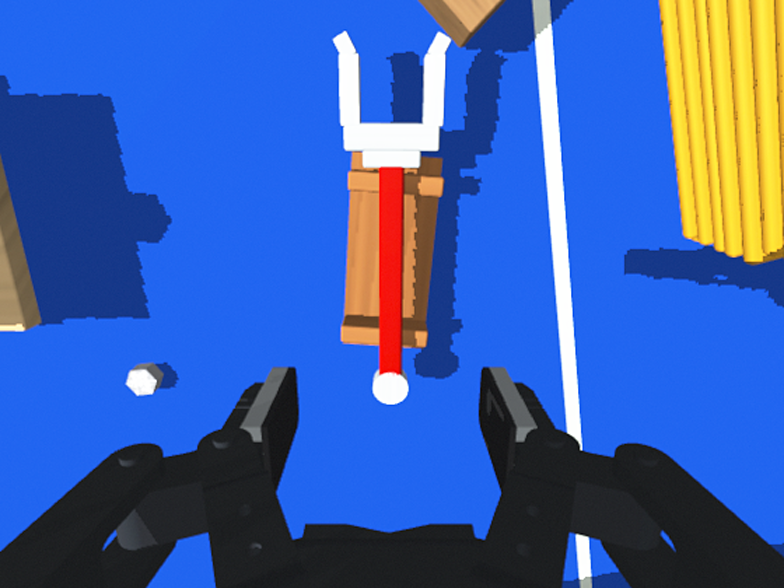

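The spanner is straight ahead: head at (391,135), red handle along x≈391, round end at (391,388). The rest is slightly rotated, with supports near y≈183 and 330. I'll zoom in on the rest for its yaw and centre.

```bash
python3 - <<'E'
from h import *
import pickle; f=pickle.load(open('w3.pkl','rb')); save(f,'w3z',(225,20,345,260),2.5)
i=f['img'][20:260,225:345,::-1]
cv2.imwrite('pics/w3z.png',cv2.rotate(cv2.resize(i,None,fx=3.3,fy=3.3,interpolation=cv2.INTER_CUBIC),cv2.ROTATE_90_CLOCKWISE))
im=f['img'].astype(int); red=(im[...,0]>180)&(im[...,1]<60)&(im[...,2]<60)
ys,xs=np.nonzero(red); print(ys.min(),ys.max())
pts=[]
for y in range(ys.min()+3,ys.max()-3,5): pts.append(ray(f,xs[ys==y].mean(),y,50))
pts=np.array(pts)[:,:2]; u,s,v=np.linalg.svd(pts-pts.mean(0)); v=v[0]*np.sign(v[0,0]); print('handle mid line',pts.mean(0),'yaw',np.arctan2(v[1],v[0]))
print('red front end',ray(f,391/1.4,ys.min(),50),'end',ray(f,391/1.4,388/1.4,50))
E
```

```text
120 266
handle mid line [ 472.55431768 -320.78119294] yaw -0.1852882471184029
red front end [ 542.66412462 -334.64934434   50.        ] end [ 376.1430684  -304.11672204   50.        ]
```

View pics/w3z.png

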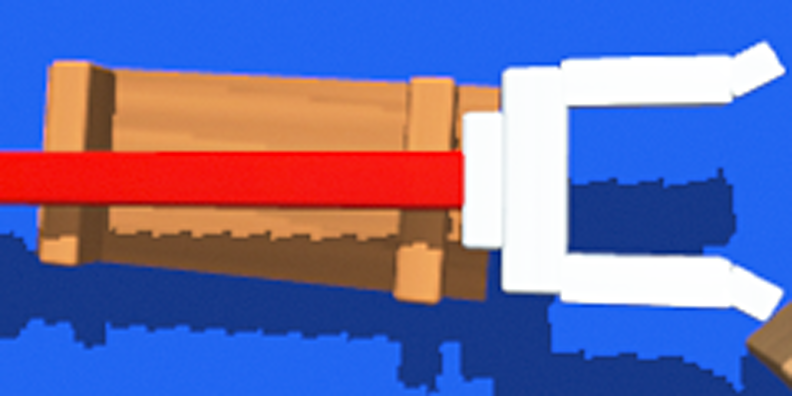

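```bash
python3 - <<'E'
from h import *
import pickle; f=pickle.load(open('w3.pkl','rb'))
P=lambda X,Y,z: ray(f,225+Y/3.3,260-X/3.3,z)
B=[P(x,y,36) for x,y in [(52,62),(93,65),(78,263),(40,260)]]
F=[P(x,y,36) for x,y in [(411,77),(453,79),(439,302),(395,298)]]
b=np.mean(B,0);fr=np.mean(F,0);d=fr-b;print(b,fr,np.hypot(*d[:2]),'rest mid',(b+fr)/2,'yaw',np.arctan2(d[1],d[0]))
d=B[0]-B[3];d2=F[0]-F[3];print(np.arctan2(d[1],d[0])-np.pi/2,np.arctan2(d2[1],d2[0])-np.pi/2, np.hypot(*d[:2]))
e=np.array([np.cos(-.1853),np.sin(-.1853)])
print('throat->grip',P(568,179,50)[:2]-94*e,'end->',P(0,0,50)[:2])
for X,Y in [(733,80),(778,65),(778,295)]: print((P(X,Y,50)[:2]-np.array([478.8,-322]))@e)
print(P(568,105,50),P(568,255,50),P(600,104,50)-P(600,255,50))
tips=(P(770,42,50)+P(772,322,50))/2; print(tips[:2]-147*e)
go([479,-321.8,26],-0.1853)
E
```

```text
[ 415.2787891  -305.67033548   36.        ] [ 530.59452843 -335.64694948   36.        ] 119.1482988688574 rest mid [ 472.93665876 -320.65864248   36.        ] yaw -0.25432355977364074
-0.24828632854845867 -0.2539549704206807 67.81047325750066
throat->grip [ 478.87688137 -322.53401465] end-> [ 407.64310322 -249.31824355]
136.36642424179965
147.29370441749353
147.40604078595732
[ 575.1007147 -319.1748815   50.       ] [ 567.33171877 -361.08597443   50.        ] [ 7.75859325 41.84750625  0.        ]
[ 477.28510008 -322.83995145]
T [-0.04, 0.035, 5.392] A [-0.001, 0.003, -0.001]
```

```bash

python3 -m handwheel '[{"translation":[-0.04,0.05,1.2],"angular":[0,0,0],"hand":60},{"translation":[-0.04,0.05,2.4],"angular":[0,0,0],"hand":60},{"translation":[-0.04,0.05,3.6],"angular":[0,0,0],"hand":60},{"translation":[-0.04,0.05,4.6],"angular":[0,0,0],"hand":60},{"translation":[-0.04,0.05,5.2],"angular":[0,0,0],"hand":60},{"translation":[-0.04,0.05,5.48],"angular":[0,0,0],"hand":60},{"translation":[-0.04,0.05,5.48],"angular":[0,0,0],"hand":10},{"translation":[-0.04,0.05,5.48],"angular":[0,0,0],"hand":10},{"translation":[-0.04,0.05,5.48],"angular":[0,0,0],"hand":10},{"translation":[-0.04,0.05,5.48],"angular":[0,0,0],"hand":10},{"translation":[-0.04,0.05,5.48],"angular":[0,0,0],"hand":10},{"translation":[-0.04,0.05,5.48],"angular":[0,0,0],"hand":10}]' 90 
python3 - <<'E'
from h import *
st()
E
```

```text
time_s: 9.7
eef_pos: [480.0, -323.3, 24.5]
eef_rot: [[0.983, -0.186, 0.003], [-0.186, -0.983, -0.002], [0.003, 0.001, -1.0]]
contact_force: [-0.2, 1.3, 7.3]
width: 0.193
grip_force: 88.6
t 9.7 pos [ 480.  -323.3   24.5] yaw -0.187 tilt [0.003 0.001] F [-0.2  1.3  7.3] w 16.5 g 88.59817385673523 q6 1.14
```

```bash

python3 -m handwheel '[{"translation":[0,0,-0.4],"angular":[0,0,0],"hand":10},{"translation":[0,0,-1.2],"angular":[0,0,0],"hand":10},{"translation":[0,0,-2.2],"angular":[0,0,0],"hand":10},{"translation":[0,0,-3],"angular":[0,0,0],"hand":10},{"translation":[0,0,-3],"angular":[0,0,0],"hand":10}]' 90 >/dev/null
python3 - <<'E'
from h import *
st(); go([512,-178,140],1.26)
E
```

```text
t 10.2 pos [ 481.4 -324.4  148.4] yaw -0.187 tilt [0.008 0.004] F [ 0.3 -0.  -4. ] w 16.3 g 88.57373356819153 q6 1.14
T [0.071, -3.738, 0.196] A [0.106, -0.047, -16.577]
```

```bash

python3 -m handwheel '[{"translation":[0,-0.3,0.2],"angular":[0,0,-1.5],"hand":10},{"translation":[0,-0.7,0.2],"angular":[0,0,-3],"hand":10},{"translation":[0.07,-1.1,0.2],"angular":[0,0,-4.5],"hand":10},{"translation":[0.07,-1.5,0.2],"angular":[0,0,-6],"hand":10},{"translation":[0.07,-1.9,0.2],"angular":[0,0,-7.5],"hand":10},{"translation":[0.07,-2.3,0.2],"angular":[0,0,-9],"hand":10},{"translation":[0.07,-2.7,0.2],"angular":[0,0,-10.5],"hand":10},{"translation":[0.07,-3.1,0.2],"angular":[0,0,-12],"hand":10},{"translation":[0.07,-3.5,0.2],"angular":[0,0,-13.5],"hand":10},{"translation":[0.07,-3.74,0.2],"angular":[0,0,-15],"hand":10},{"translation":[0.07,-3.74,0.2],"angular":[0,0,-16.58],"hand":10},{"translation":[0.07,-3.74,0.2],"angular":[0,0,-16.58],"hand":10}]' 90 >/dev/null
python3 -m handwheel '[{"translation":[0,0,0],"angular":[0,0,0],"hand":10},{"translation":[0,0,0],"angular":[0,0,0],"hand":10}]' 90 >/dev/null
python3 - <<'E'
from h import *
st(); go([512,-178,117],1.26)
f=optics.grab_frame('wrist'); save(f,'w4',None,1.4)
import pickle; pickle.dump(f,open('w4.pkl','wb'))
E
```

```text
t 11.6 pos [ 509.2 -176.3  134.5] yaw 1.257 tilt [ 0. -0.] F [ 0.3 -0.7 -4. ] w 16.2 g 88.38724493980408 q6 -0.04
T [-0.019, 0.081, 0.438] A [-0.005, -0.0, -0.032]
```

View pics/w4.png

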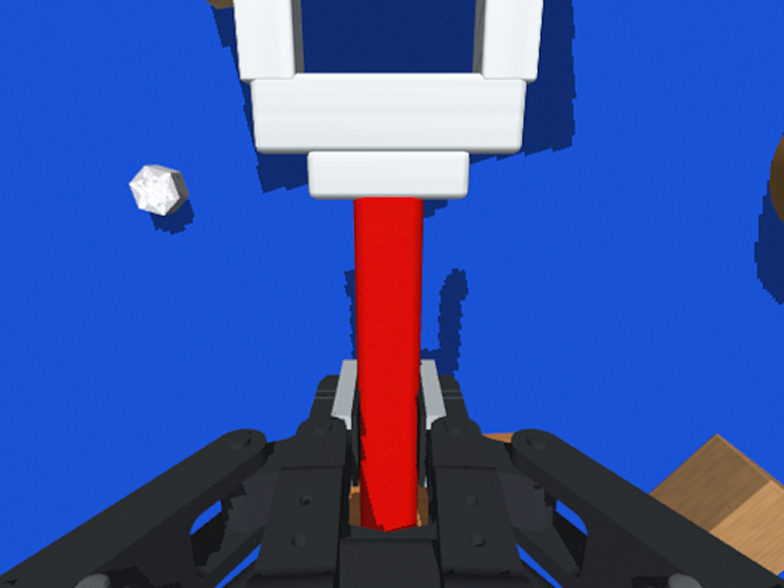

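The spanner is held straight. The throat edge is at row 73, between columns 303 and 475, and the handle axis is at column 389. I'll work out the jaw pose from these.

```bash
python3 - <<'E'
from h import *
import pickle; f=pickle.load(open('w4.pkl','rb')); s=observe()
im=f['img'].astype(int)
p=s['eef_pos']; M=np.array(s['eef_rot'])
print((np.array(f['position'])-p)@M)
for z in (155,158,161,164):
    a,b=[ray(f,x/1.4,73/1.4,z) for x in (303,475)]
    print(z,np.linalg.norm(a-b).round(1),'throat in tool',((a+b)/2-p)@M)
red=(im[...,0]>150)&(im[...,1]<60)&(im[...,2]<60); ys,xs=np.nonzero(red)
pts=np.array([ray(f,np.median(xs[ys==y]),y,161) for y in range(145,250,4)]); d=np.polyfit((pts-p)@M[:,0],(pts-p)@M[:,1],1); print('slope,off in tool',d)
E
```

```text
[ 7.51744532e+01  3.47191302e-02 -1.42261399e+02]
155 41.0 throat in tool [ 92.80644456   0.2517529  -20.44466603]
158 40.0 throat in tool [ 92.37221772   0.24640797 -23.44467292]
161 39.0 throat in tool [ 91.93799087   0.24106303 -26.44467982]
164 38.0 throat in tool [ 91.50376403   0.23571809 -29.44468671]
slope,off in tool [-0.00165833  0.02937944]
```

```bash

python3 -m handwheel '[{"translation":[0,0.05,0.2],"angular":[0,0,0],"hand":10},{"translation":[0.02,0.08,0.42],"angular":[0,0,0],"hand":10},{"translation":[0.02,0.08,0.42],"angular":[0,0,0],"hand":10},{"translation":[0.02,0.08,0.42],"angular":[0,0,0],"hand":10}]' 90 >/dev/null
python3 - <<'E'
from h import *
st(); go([537.3,-100.4,117.5],1.26)
E
```

```text
t 12.05 pos [ 512.4 -176.2  117.2] yaw 1.26 tilt [ 0.    -0.001] F [ 0.2 -0.4 -3.1] w 16.5 g 88.29319596290588 q6 -0.04
T [1.995, 0.014, -0.008] A [-0.016, -0.001, -0.0]
```

```bash

python3 -m handwheel '[{"translation":[0.3,0,0],"angular":[0,0,0],"hand":10},{"translation":[0.6,0,0],"angular":[0,0,0],"hand":10},{"translation":[0.9,0.01,0],"angular":[0,0,0],"hand":10},{"translation":[1.1,0.01,0],"angular":[0,0,0],"hand":10},{"translation":[1.3,0.01,0],"angular":[0,0,0],"hand":10},{"translation":[1.5,0.01,0],"angular":[0,0,0],"hand":10},{"translation":[1.7,0.01,0],"angular":[0,0,0],"hand":10},{"translation":[1.85,0.01,0],"angular":[0,0,0],"hand":10},{"translation":[2,0.01,0],"angular":[0,0,0],"hand":10},{"translation":[2,0.01,0],"angular":[0,0,0],"hand":10},{"translation":[2,0.01,0],"angular":[0,0,0],"hand":10}]' 90 >/dev/null
python3 - <<'E'
from h import *
st()
f=optics.grab_frame('top')
c=proj(f,[560,-20,136]).astype(int); print(c)
save(f,'t1',(c[0]-60,c[1]-45,c[0]+60,c[1]+45),6)
E
```

```text
t 13.15 pos [ 537.5 -100.3  117.8] yaw 1.26 tilt [-0. -0.] F [ 0.2 -1.2 -3.2] w 16.1 g 88.38081479072571 q6 0.1
[294 212]
```

View pics/t1.png

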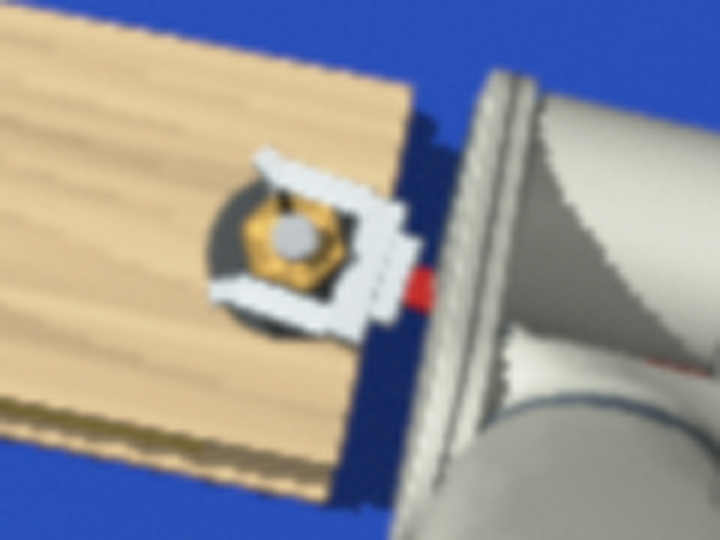

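The spanner is on the nut: the stud is at (297,237), between the jaw arms, and the contact force is about zero. Next I swing it clockwise about the nut axis.

```bash

python3 -m handwheel '[{"translation":[0.011,-0.257,0],"angular":[0,0,1],"hand":10},{"translation":[0.045,-0.512,0],"angular":[0,0,2],"hand":10},{"translation":[0.1,-0.764,0],"angular":[0,0,3],"hand":10},{"translation":[0.178,-1.009,0],"angular":[0,0,4],"hand":10},{"translation":[0.276,-1.247,0],"angular":[0,0,5],"hand":10},{"translation":[0.395,-1.475,0],"angular":[0,0,6],"hand":10},{"translation":[0.533,-1.692,0],"angular":[0,0,7],"hand":10},{"translation":[0.69,-1.896,0],"angular":[0,0,8],"hand":10},{"translation":[0.864,-2.086,0],"angular":[0,0,9],"hand":10},{"translation":[0.976,-2.192,0],"angular":[0,0,9.6],"hand":10},{"translation":[0.976,-2.192,0],"angular":[0,0,9.6],"hand":10},{"translation":[0.976,-2.192,0],"angular":[0,0,9.6],"hand":10}]' 90 >/dev/null
python3 - <<'E'
from h import *
st(); f=optics.grab_frame('scene'); g=optics.grab_frame('top'); w=optics.grab_frame('wrist')
ims=[]
for k,(h,z) in enumerate([(f,136),(g,136)]):
    c=proj(h,[573,12,136]).astype(int); print(c); i=h['img'][c[1]-30:c[1]+30,c[0]-40:c[0]+40,::-1]; ims.append(cv2.resize(i,(400,300),interpolation=cv2.INTER_CUBIC))
c=proj(w,[573,12,136]);print(c)
ims.append(cv2.resize(w['img'][:,:,::-1],(400,300)))
cv2.imwrite('pics/m1.png',np.vstack([np.hstack(ims[:2]),np.hstack([ims[2],ims[2]*0])]))
E
```

```text
t 14.4 pos [465.5 -36.6 117.8] yaw 0.424 tilt [-0.001 -0.   ] F [-1.7  0.1 -3.6] w 16.5 g 88.42721700668335 q6 1.04
[264 200]
[283 207]
[274.78333293 -32.70841301]
```

View pics/m1.png

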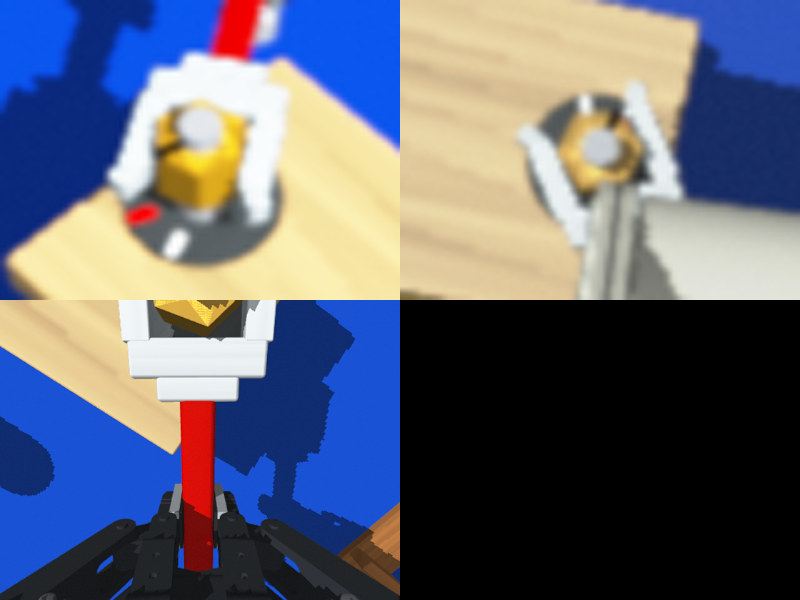

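The stripe shows in the scene crop at about (165,148), by the red mark (143,214), and in the top crop at about (616,117). I'll compute its angle.

```bash
cat > ang.py <<'E'
from h import *
def stripe(cam,n=(573.2,12.2)):
    f=optics.grab_frame(cam); im=f['img'].astype(int).sum(2)
    # best dark angle sampled along r=11..21 on nut top z=150
    best=[]
    for a in np.arange(-1.3,0.6,0.02):
        v=[]
        for r in np.arange(12,20,1):
            u=proj(f,[n[0]+r*np.cos(a),n[1]+r*np.sin(a),150]); v.append(cv2.getRectSubPix(im.astype(np.float32),(1,1),(float(u[0]),float(u[1])))[0,0])
        best.append((np.mean(v),round(a,2)))
    b=np.array(best); k=b[:,0]<b[:,0].min()+60; print(cam,'min',sorted(best)[:3],'centroid',b[k,1].mean(), b[::6,0].round(0))
if __name__=='__main__': stripe('top'); stripe('scene')
E
python3 ang.py; python3 - <<'E'
from h import *
import numpy as np
f=optics.grab_frame('scene'); g=optics.grab_frame('top')
for h,c,pts in [(f,(264,200),[(200,127),(165,149),(180,142)]),(g,(283,207),[(202,147),(217,116),(222,109)])]:
    o=ray(h,c[0]-40+pts[0][0]/5,c[1]-30+pts[0][1]/5,160)
    for p in pts[1:]:
        d=ray(h,c[0]-40+p[0]/5,c[1]-30+p[1]/5,150)-o; print(o.round(1),np.hypot(*d[:2]).round(1),np.arctan2(d[1],d[0]).round(3))
E
```

```text
top min [(np.float32(247.69241), np.float64(-0.28)), (np.float32(248.51788), np.float64(-0.3)), (np.float32(250.01901), np.float64(-0.26))] centroid -0.2900000000000001 [396. 414. 433. 441. 448. 446. 417. 337. 257. 265. 345. 423. 467. 492.
 514. 534.]
scene min [(np.float32(220.71329), np.float64(-0.54)), (np.float32(221.10901), np.float64(-0.52)), (np.float32(223.24658), np.float64(-0.56))] centroid -0.5400000000000001 [416. 394. 390. 401. 366. 298. 229. 242. 333. 425. 473. 497. 512. 523.
 529. 530.]
[576.8  13.6 160. ] 17.0 -0.637
[576.8  13.6 160. ] 9.5 -0.838
[572.  12. 160.] 20.1 -0.396
[572.  12. 160.] 24.6 -0.431
```

```bash
python3 - <<'E'
from h import *
f=optics.grab_frame('scene'); g=optics.grab_frame('top')
n=np.array([573.2,12.2]); Y=-0.185
def mk(a): return [n[0]+31*np.cos(a),n[1]+31*np.sin(a),103]
def full(c,p): return np.array([c[0]-40+p[0]/5,c[1]-30+p[1]/5])
for nm,h,c,marks,st in [('scene',f,(264,200),[(-.585,(143,214)),(.215,(175,244))],[(165,149),(158,152)]),('top',g,(283,207),[(.215,(186,104))],[(217,116),(222,109)])]:
    off=np.mean([full(c,p)-proj(h,mk(a)) for a,p in marks],0); print(nm,'px off',[(full(c,p)-proj(h,mk(a))).round(2) for a,p in marks])
    for p in st:
        u=full(c,p)-off; d=ray(h,u[0],u[1],150)[:2]-n; print(np.hypot(*d).round(1),np.arctan2(d[1],d[0]).round(3))
    for r in range(16,0,-16):
        i=cv2.resize(h['img'][c[1]-30:c[1]+30,c[0]-40:c[0]+40,::-1],(640,480),interpolation=cv2.INTER_CUBIC)
        for a in (-.37,-.47,-.57):
            q=(proj(h,[n[0]+21*np.cos(a),n[1]+21*np.sin(a),150])+off-np.array([c[0]-40,c[1]-30]))*8
            cv2.circle(i,tuple(int(v) for v in q),3,[(255,0,0),(0,255,0),(255,0,255)][int(round((-a-.37)*10))],-1)
        cv2.imwrite(f'pics/z_{nm}.png',i)
a=cv2.imread('pics/z_scene.png');b=cv2.imread('pics/z_top.png');cv2.imwrite('pics/z.png',np.hstack([a[60:460,120:520],b[60:460,120:520]]))
E
```

```text
scene px off [array([-0.07,  0.23]), array([-0.44,  0.2 ])]
18.6 -0.483
22.2 -0.475
top px off [array([-0.5 , -0.43])]
18.6 -0.521
23.3 -0.533
```

View pics/z.png

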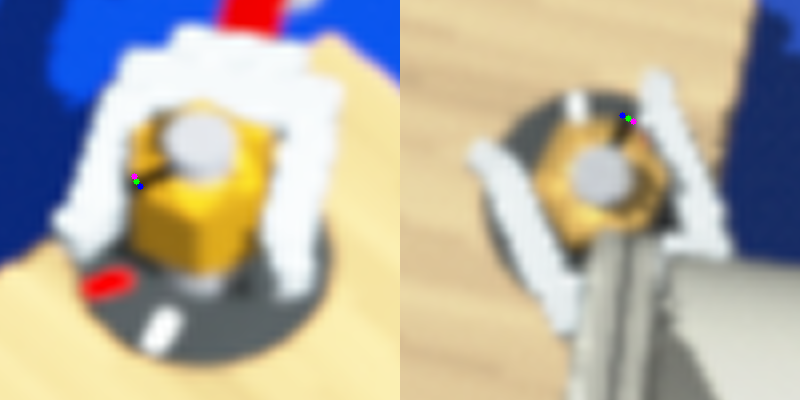

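Corrected with the dial marks, the stripe is at about −0.49, against −0.585 for the red mark, so it needs about 5.2° more. I'll turn that, back off through the free play, check, and then pull the spanner off.

```bash

python3 -m handwheel '[{"translation":[0.004,-0.13,0],"angular":[0,0,0.5],"hand":10},{"translation":[0.012,-0.268,0],"angular":[0,0,1.04],"hand":10},{"translation":[0.012,-0.268,0],"angular":[0,0,1.04],"hand":10},{"translation":[0.012,-0.268,0],"angular":[0,0,1.04],"hand":10}]' 90 >/dev/null
python3 - <<'E'
from h import *
st()
E
python3 -m handwheel '[{"translation":[0.008,0.205,0],"angular":[0,0,-0.8],"hand":10},{"translation":[0.029,0.41,0],"angular":[0,0,-1.6],"hand":10},{"translation":[0.029,0.41,0],"angular":[0,0,-1.6],"hand":10},{"translation":[-0.17,0.438,0],"angular":[0,0,-1.6],"hand":10},{"translation":[-0.47,0.48,0],"angular":[0,0,-1.6],"hand":10},{"translation":[-0.77,0.522,0],"angular":[0,0,-1.6],"hand":10},{"translation":[-1.17,0.579,0],"angular":[0,0,-1.6],"hand":10},{"translation":[-1.57,0.635,0],"angular":[0,0,-1.6],"hand":10},{"translation":[-1.95,0.689,0],"angular":[0,0,-1.6],"hand":10},{"translation":[-1.95,0.689,0],"angular":[0,0,-1.6],"hand":10}]' 90 >/dev/null
python3 - <<'E'
from h import *
st(); f=optics.grab_frame('wrist'); n=np.array([573.2,12.2]); print(proj(f,[573,12,150]),f['position'])
g=optics.grab_frame('scene'); t=optics.grab_frame('top')
for nm,h in [('scene',g),('top',t),('wrist',f)]:
    im=h['img'].astype(int); c=proj(h,[n[0],n[1],110])
    yy,xx=np.mgrid[:420,:560]; near=np.hypot(xx-c[0],yy-c[1])<(25 if nm!='wrist' else 200)
    red=near&(im[...,0]>170)&(im[...,1]<90)&(im[...,2]<90); 
    if red.sum(): print(nm,red.sum(),'red cen',xx[red].mean(),yy[red].mean(),'proj',proj(h,[n[0]+31*np.cos(-.585),n[1]+31*np.sin(-.585),103]))
    dark=near&(im.max(2)<60); print('dark',dark.sum(),[(x,y) for x,y in zip(xx[dark],yy[dark])][:25])
E
```

```text
t 15.25 pos [461.6 -26.4 117.7] yaw 0.333 tilt [-0.001 -0.   ] F [-5.2 -1.9 -4. ] w 16.2 g 88.43508839607239 q6 1.15
t 16.25 pos [394.4 -78.4 117.7] yaw 0.47 tilt [-0.002 -0.001] F [ 0.5 -0.  -3.5] w 16.4 g 88.40668201446533 q6 0.88
[ 275.49417041 -535.28616958] [462.2828286  -44.8456202  259.85230137]
scene 18 red cen 252.0 212.5 proj [252.66722203 212.57042515]
dark 25 [(np.int64(255), np.int64(199)), (np.int64(254), np.int64(200)), (np.int64(255), np.int64(200)), (np.int64(252), np.int64(202)), (np.int64(253), np.int64(202)), (np.int64(252), np.int64(203)), (np.int64(253), np.int64(203)), (np.int64(251), np.int64(204)), (np.int64(252), np.int64(204)), (np.int64(253), np.int64(204)), (np.int64(250), np.int64(205)), (np.int64(251), np.int64(205)), (np.int64(252), np.int64(205)), (np.int64(253), np.int64(205)), (np.int64(250), np.int64(206)), (np.int64(251), np.int64(206)), (np.int64(252), np.int64(206)), (np.int64(253), np.int64(206)), (np.int64(252), np.int64(207)), (np.int64(253), np.int64(207)), (np.int64(254), np.int64(207)), (np.int64(253), np.int64(208)), (np.int64(254), np.in
[... 252 characters left out ...]
), np.int64(206)), (np.int64(293), np.int64(207)), (np.int64(294), np.int64(207)), (np.int64(295), np.int64(207)), (np.int64(293), np.int64(208)), (np.int64(294), np.int64(208)), (np.int64(295), np.int64(208)), (np.int64(292), np.int64(209)), (np.int64(293), np.int64(209)), (np.int64(294), np.int64(209)), (np.int64(295), np.int64(209)), (np.int64(291), np.int64(210)), (np.int64(292), np.int64(210)), (np.int64(293), np.int64(210)), (np.int64(294), np.int64(210)), (np.int64(295), np.int64(210)), (np.int64(291), np.int64(211)), (np.int64(292), np.int64(211)), (np.int64(293), np.int64(211)), (np.int64(294), np.int64(211)), (np.int64(295), np.int64(211)), (np.int64(290), np.int64(212))]
dark 0 []
```

```bash

python3 -m handwheel '[{"translation":[0,0,-0.9],"angular":[0,0,0],"hand":10},{"translation":[0,0,-2],"angular":[0,0,0],"hand":10},{"translation":[0,0.6,-3],"angular":[0,0,0],"hand":10},{"translation":[0.9,1.4,-3.55],"angular":[0,0,0],"hand":10},{"translation":[1.9,2.2,-3.55],"angular":[0,0,0],"hand":10},{"translation":[2.9,2.76,-3.55],"angular":[0,0,0],"hand":10},{"translation":[3.8,2.76,-3.55],"angular":[0,0,0],"hand":10},{"translation":[4.26,2.76,-3.55],"angular":[0,0,0],"hand":10},{"translation":[4.26,2.76,-3.55],"angular":[0,0,0],"hand":10},{"translation":[4.26,2.76,-3.55],"angular":[0,0,0],"hand":10},{"translation":[4.26,2.76,-3.55],"angular":[0,0,0],"hand":10}]' 90 >/dev/null
python3 - <<'E'
from h import *
st(); f=optics.grab_frame('wrist'); n=np.array([573.2,12.2,150]); print(proj(f,n))
import pickle; pickle.dump(f,open('w5.pkl','wb'))
im=f['img'].astype(int); c=proj(f,n); yy,xx=np.mgrid[:420,:560]; near=np.hypot(xx-c[0],yy-c[1])<75
def rep(nm,m,z):
    k,lab,s,cen=cv2.connectedComponentsWithStats(m.astype(np.uint8))
    for i in range(1,k):
        if s[i,4]>=12:
            p=np.column_stack([xx[lab==i],yy[lab==i]]); w=np.array([ray(f,a,b,z)[:2] for a,b in p]); q=w-w.mean(0); v=np.linalg.svd(q,full_matrices=False)[2][0]; v=v*np.sign(v[0])
            print(nm,s[i,4],cen[i].round(1),'mean',w.mean(0).round(1),'axis',np.arctan2(v[1],v[0]).round(3),'ang from n',np.arctan2(*(w.mean(0)-n[:2])[::-1]).round(3), 'r',np.hypot(*(w.mean(0)-n[:2])).round(1))
rep('red',near&(im[...,0]>150)&(im[...,1]<70)&(im[...,2]<70),103)
rep('white',near&(im.min(2)>215),103)
rep('grey stud',near&(im.min(2)>130)&(im.max(2)-im.min(2)<30),160)
rep('black',near&(im.max(2)<40),150)
E
```

```text
t 17.5 pos [598.4 -98.9 259.5] yaw 0.471 tilt [-0.001 -0.001] F [ 0.4 -1.1 -2.6] w 16.1 g 89.10845518112183 q6 0.92
[132.07096817 172.3355858 ]
red 96 [182.4 145.3] mean [599.1  -4.9] axis -0.582 ang from n -0.584 r 31.0
white 91 [159.  128.3] mean [603.5  18.9] axis 0.23 ang from n 0.217 r 31.0
grey stud 120 [158.7 128.2] mean [615.3   3. ] axis 0.223 ang from n -0.214 r 43.1
grey stud 563 [127.7 174.4] mean [573.9  11.4] axis 0.35 ang from n -0.809 r 1.1
black 108 [149.1 160.5] mean [587.6   3.8] axis -0.499 ang from n -0.528 r 16.7
```

The wrist view puts the stripe at −0.52 and the red mark at −0.584, so it is about 0.06 rad short. I'll fit the spanner again and finish the turn.

```bash
python3 - <<'E'
from h import *
go([401.4,-86.2,117.7],0.52)
E
```

```text
T [-4.241, -2.519, 3.555] A [-0.004, 0.007, -0.56]
```

```bash

python3 -m handwheel '[{"translation":[-1,-0.4,0],"angular":[0,0,-0.56],"hand":10},{"translation":[-2,-1,0],"angular":[0,0,-0.56],"hand":10},{"translation":[-3,-1.6,0],"angular":[0,0,-0.56],"hand":10},{"translation":[-3.9,-2.2,0.3],"angular":[0,0,-0.56],"hand":10},{"translation":[-4.24,-2.52,1.2],"angular":[0,0,-0.56],"hand":10},{"translation":[-4.24,-2.52,2.2],"angular":[0,0,-0.56],"hand":10},{"translation":[-4.24,-2.52,3.1],"angular":[0,0,-0.56],"hand":10},{"translation":[-4.24,-2.52,3.55],"angular":[0,0,-0.56],"hand":10},{"translation":[-4.24,-2.52,3.55],"angular":[0,0,-0.56],"hand":10},{"translation":[-4.24,-2.52,3.55],"angular":[0,0,-0.56],"hand":10},{"translation":[-4.24,-2.52,3.55],"angular":[0,0,-0.56],"hand":10}]' 90 >/dev/null
python3 - <<'E'
from h import *
st(); e=np.array([np.cos(.52),np.sin(.52)]); p=np.array([573.2,12.2])-118*e; go([*p,117.7],0.52)
f=optics.grab_frame('wrist'); im=f['img'].astype(int); s=observe(); p=np.array(s['eef_pos']); M=np.array(s['eef_rot'])
red=(im[...,0]>150)&(im[...,1]<60)&(im[...,2]<60); ys,xs=np.nonzero(red)
pts=np.array([ray(f,np.median(xs[ys==y]),y,p[2]+26) for y in range(145,250,4)]); print('slope,off in tool',np.polyfit((pts-p)@M[:,0],(pts-p)@M[:,1],1))
E
```

```text
t 18.65 pos [403.3 -86.4 119.2] yaw 0.52 tilt [0.002 0.002] F [ 0.3 -0.1 -3.3] w 16.0 g 88.95940661430359 q6 0.81
T [1.96, -0.03, 0.041] A [0.022, -0.023, -0.002]
slope,off in tool [-0.00094013  0.10088416]
```

```bash

python3 -m handwheel '[{"translation":[0.3,-0.02,0.03],"angular":[0,0,0],"hand":10},{"translation":[0.6,-0.03,0.04],"angular":[0,0,0],"hand":10},{"translation":[0.9,-0.03,0.04],"angular":[0,0,0],"hand":10},{"translation":[1.2,-0.03,0.04],"angular":[0,0,0],"hand":10},{"translation":[1.5,-0.03,0.04],"angular":[0,0,0],"hand":10},{"translation":[1.75,-0.03,0.04],"angular":[0,0,0],"hand":10},{"translation":[1.96,-0.03,0.04],"angular":[0,0,0],"hand":10},{"translation":[1.96,-0.03,0.04],"angular":[0,0,0],"hand":10},{"translation":[1.96,-0.03,0.04],"angular":[0,0,0],"hand":10}]' 90 >/dev/null
python3 - <<'E'
from h import *
st();e=np.array([np.cos(.268),np.sin(.268)]); p=np.array([573.2,12.2])-118*e; go([*p,117.7],0.268)
E
```

```text
t 19.6 pos [469.4 -45.9 116.1] yaw 0.521 tilt [-0.001 -0.   ] F [ 0.1 -0.7 -3.9] w 16.8 g 89.10207867622375 q6 0.93
T [0.116, -0.707, -0.041] A [-0.004, 0.008, 2.894]
```

```bash

python3 -m handwheel '[{"translation":[0.025,-0.24,-0.04],"angular":[0,0,1],"hand":10},{"translation":[0.06,-0.49,-0.04],"angular":[0,0,2],"hand":10},{"translation":[0.09,-0.6,-0.04],"angular":[0,0,2.45],"hand":10},{"translation":[0.116,-0.707,-0.04],"angular":[0,0,2.89],"hand":10},{"translation":[0.116,-0.707,-0.04],"angular":[0,0,2.89],"hand":10},{"translation":[0.116,-0.707,-0.04],"angular":[0,0,2.89],"hand":10}]' 90 >/dev/null
python3 - <<'E'
from h import *
st()
E
python3 -m handwheel '[{"translation":[0.014,0.28,0],"angular":[0,0,-1.1],"hand":10},{"translation":[0.054,0.563,0],"angular":[0,0,-2.2],"hand":10},{"translation":[0.054,0.563,0],"angular":[0,0,-2.2],"hand":10},{"translation":[-0.14,0.601,0],"angular":[0,0,-2.2],"hand":10},{"translation":[-0.44,0.659,0],"angular":[0,0,-2.2],"hand":10},{"translation":[-0.83,0.735,0],"angular":[0,0,-2.2],"hand":10},{"translation":[-1.32,0.83,0],"angular":[0,0,-2.2],"hand":10},{"translation":[-1.91,0.945,0],"angular":[0,0,-2.2],"hand":10},{"translation":[-1.91,0.945,-0.5],"angular":[0,0,-2.2],"hand":10},{"translation":[-1.91,0.945,-1.6],"angular":[0,0,-2.2],"hand":10},{"translation":[-1.91,0.945,-2.7],"angular":[0,0,-2.2],"hand":10},{"translation":[-1.91,0.945,-3.5],"angular":[0,0,-2.2],"hand":10}]' 90 >/dev/null
python3 - <<'E'
from h import *
st(); go([596.5,-98.5,260],0.471)
E
```

```text
t 20.2 pos [458.5 -19.4 117.6] yaw 0.269 tilt [-0.002 -0.   ] F [-3.9 -1.9 -3.3] w 16.5 g 89.19912815093994 q6 1.23
t 21.4 pos [394.9 -76.  260. ] yaw 0.459 tilt [0.001 0.001] F [ 0.9 -0.2 -4.4] w 16.0 g 89.28240537643433 q6 0.89
T [4.27, 2.736, 0.006] A [0.011, -0.012, -0.138]
```

```bash

python3 -m handwheel '[{"translation":[0.9,0.7,0],"angular":[0,0,0],"hand":10},{"translation":[1.8,1.4,0],"angular":[0,0,0],"hand":10},{"translation":[2.7,2.1,0],"angular":[0,0,0],"hand":10},{"translation":[3.6,2.7,0],"angular":[0,0,0],"hand":10},{"translation":[4.27,2.74,0],"angular":[0,0,0],"hand":10},{"translation":[4.27,2.74,0],"angular":[0,0,0],"hand":10},{"translation":[4.27,2.74,0],"angular":[0,0,0],"hand":10},{"translation":[4.27,2.74,0],"angular":[0,0,0],"hand":10}]' 90 >/dev/null
cat > chk.py <<'E'
from h import *
st(); f=optics.grab_frame('wrist'); n=np.array([573.2,12.2,150])
im=f['img'].astype(int); c=proj(f,n); yy,xx=np.mgrid[:420,:560]; near=np.hypot(xx-c[0],yy-c[1])<75
def rep(nm,m,z):
    k,lab,s,cen=cv2.connectedComponentsWithStats(m.astype(np.uint8))
    for i in range(1,k):
        if s[i,4]>=12:
            p=np.column_stack([xx[lab==i],yy[lab==i]]); w=np.array([ray(f,a,b,z)[:2] for a,b in p]); q=w-w.mean(0); v=np.linalg.svd(q,full_matrices=False)[2][0]; v=v*np.sign(v[0])
            print(nm,s[i,4],cen[i].round(1),'mean',w.mean(0).round(1),'axis',np.arctan2(v[1],v[0]).round(3),'ang from n',np.arctan2(*(w.mean(0)-n[:2])[::-1]).round(3), 'r',np.hypot(*(w.mean(0)-n[:2])).round(1))
rep('red',near&(im[...,0]>150)&(im[...,1]<70)&(im[...,2]<70),103)
rep('white',near&(im.min(2)>215),103)
rep('grey stud',near&(im.min(2)>130)&(im.max(2)-im.min(2)<30),160)
rep('black',near&(im.max(2)<40),150)
go([475,-321,200],-0.252)
E
python3 chk.py
```

```text
t 22.2 pos [595.9 -98.3 257.3] yaw 0.46 tilt [-0.002 -0.001] F [-0.1 -0.5 -2.8] w 16.2 g 89.08564567565918 q6 0.93
red 101 [182.9 144.1] mean [599.2  -4.9] axis -0.592 ang from n -0.581 r 31.1
white 93 [159.1 127.4] mean [603.3  18.9] axis 0.216 ang from n 0.219 r 30.9
grey stud 124 [158.9 127.2] mean [615.1   2.9] axis 0.213 ang from n -0.22 r 42.9
grey stud 576 [128. 174.] mean [573.8  11.5] axis 0.247 ang from n -0.86 r 0.9
black 109 [150.4 160.8] mean [587.1   2.9] axis -0.58 ang from n -0.589 r 16.8
T [-5.18, 3.646, 1.444] A [-0.003, 0.016, 8.153]
```

The stripe is now at −0.585, on the red mark. I'll return to the rest, keeping yaw −0.185 because the cardboard box sits close to the jaw tip.

```bash

python3 -m handwheel '[{"translation":[-0.7,0.5,0],"angular":[0,0,0.9],"hand":10},{"translation":[-1.4,1,0],"angular":[0,0,1.9],"hand":10},{"translation":[-2.1,1.5,0.2],"angular":[0,0,3],"hand":10},{"translation":[-2.8,2,0.6],"angular":[0,0,4.1],"hand":10},{"translation":[-3.5,2.5,1.2],"angular":[0,0,5.2],"hand":10},{"translation":[-4.2,3,1.8],"angular":[0,0,6.3],"hand":10},{"translation":[-4.8,3.4,2.4],"angular":[0,0,7.2],"hand":10},{"translation":[-5.18,3.65,2.9],"angular":[0,0,7.4],"hand":10},{"translation":[-5.18,3.65,3.2],"angular":[0,0,7.4],"hand":10},{"translation":[-5.18,3.65,3.2],"angular":[0,0,7.4],"hand":10},{"translation":[-5.18,3.65,3.2],"angular":[0,0,7.4],"hand":10}]' 90 >/dev/null
python3 - <<'E'
from h import *
st(); go([475,-321,24.5],-0.185)
f=optics.grab_frame('wrist')
for l in ['rest_top','label_box']: print(l,world(l,'wrist',f))
E
```

```text
t 23.35 pos [ 477.2 -320.6  130.5] yaw -0.185 tilt [0.001 0.   ] F [ 0.3  0.8 -3.5] w 16.2 g 89.0935492515564 q6 1.14
T [-0.055, 0.021, 2.651] A [0.0, -0.006, -0.003]
rest_top []
label_box []
```

```bash

python3 -m handwheel '[{"translation":[-0.055,0.02,0.7],"angular":[0,0,0],"hand":10},{"translation":[-0.055,0.02,1.4],"angular":[0,0,0],"hand":10},{"translation":[-0.055,0.02,2],"angular":[0,0,0],"hand":10},{"translation":[-0.055,0.02,2.35],"angular":[0,0,0],"hand":10},{"translation":[-0.055,0.02,2.48],"angular":[0,0,0],"hand":10},{"translation":[-0.055,0.02,2.54],"angular":[0,0,0],"hand":10},{"translation":[-0.055,0.02,2.58],"angular":[0,0,0],"hand":10},{"translation":[-0.055,0.02,2.61],"angular":[0,0,0],"hand":10},{"translation":[-0.055,0.02,2.61],"angular":[0,0,0],"hand":10},{"translation":[-0.055,0.02,2.61],"angular":[0,0,0],"hand":10}]' 90 >/dev/null
python3 - <<'E'
from h import *
st()
E
```

```text
t 24.5 pos [ 474.9 -321.6   26. ] yaw -0.186 tilt [0.001 0.   ] F [ 0.3 -0.  -3.5] w 16.9 g 89.15200352668762 q6 1.14
```

```bash

python3 -m handwheel '[{"translation":[0,0,0.02],"angular":[0,0,0],"hand":10},{"translation":[0,0,0.04],"angular":[0,0,0],"hand":10},{"translation":[0,0,0.04],"angular":[0,0,0],"hand":10}]' 90 >/dev/null
python3 - <<'E'
from h import *
st()
E
```

```text
t 24.8 pos [ 474.8 -321.6   24.6] yaw -0.186 tilt [0.001 0.   ] F [-2.3  1.4  3.7] w 16.2 g 90.32873153686523 q6 1.14
```

```bash

python3 -m handwheel '[{"translation":[0,0,0],"angular":[0,0,0],"hand":10},{"translation":[0,0,0],"angular":[0,0,0],"hand":20},{"translation":[0,0,0],"angular":[0,0,0],"hand":35},{"translation":[0,0,0],"angular":[0,0,0],"hand":50},{"translation":[0,0,0],"angular":[0,0,0],"hand":60},{"translation":[0,0,0],"angular":[0,0,0],"hand":60},{"translation":[0,0,-0.5],"angular":[0,0,0],"hand":60},{"translation":[0,0,-1.5],"angular":[0,0,0],"hand":60},{"translation":[0,0,-2.6],"angular":[0,0,0],"hand":60},{"translation":[0,0,-3.8],"angular":[0,0,0],"hand":60},{"translation":[0,0,-5.4],"angular":[0,0,0],"hand":60},{"translation":[0,0,-5.4],"angular":[0,0,0],"hand":60}]' 20 >/dev/null
python3 -m handwheel '[{"translation":[0,0,0],"angular":[0,0,0],"hand":60},{"translation":[0,0,0],"angular":[0,0,0],"hand":60},{"translation":[0,0,0],"angular":[0,0,0],"hand":60}]' >/dev/null
python3 - <<'E'
from h import *
st(); f=optics.grab_frame('wrist')
for l in ['wrench_grip','rest_top','rest']: print(l,world(l,'wrist',f))
im=f['img'].astype(int); red=(im[...,0]>180)&(im[...,1]<60)&(im[...,2]<60)
ys,xs=np.nonzero(red); pts=np.array([ray(f,xs[ys==y].mean(),y,50) for y in range(ys.min()+3,ys.max()-3,5)])[:,:2]
v=np.linalg.svd(pts-pts.mean(0))[2][0]; v=v*np.sign(v[0]); fe=ray(f,np.mean(xs[ys==ys.min()]),ys.min(),50)[:2]
print('yaw',np.arctan2(v[1],v[0]),'front',fe,'grip',fe-65*v)
g=optics.grab_frame('top')
for l in ['label_box','tape','spare_nut','mug','marker','wrench_grip']: print(l,world(l,'top',g)[:1])
E
```

```text
t 26.3 pos [ 473.6 -320.6  237.6] yaw -0.186 tilt [-0.003 -0.002] F [-0.2  0.8  0.5] w 59.8 g 0.0 q6 1.14
wrench_grip [(0.64, array([ 472.3, -325. ,   41.3]))]
rest_top [(0.74, array([ 470.4, -318.2,   33.3]))]
rest [(0.88, array([ 4.711e+02, -3.175e+02,  2.000e-01]))]
yaw -0.18432287495418417 front [ 537.89091755 -333.96981936] grip [ 473.99197984 -322.05655952]
label_box [(0.73, array([ 6.707e+02, -3.958e+02, -2.000e-01]))]
tape [(0.79, array([ 778.5, -191.3,   -3.8]))]
spare_nut [(0.6, array([ 778. , -186.1,   -6.3]))]
mug [(0.86, array([379.8, 228.4,  -0.9]))]
marker [(0.73, array([524.2, 457. ,   2.4]))]
wrench_grip []
```

```bash
python3 -c "
from h import *
print(job.job_done())"
```

```text
the job is handed in; nothing more can be done
None
```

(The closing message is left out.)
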